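Park the bean canister in its bay along the back rail

ROBOT

A 6-joint arm with a two-finger parallel gripper is mounted at the origin on the work surface. World frame = base frame: x ahead of the robot, y to its left, z up, the work surface at z = 0. Lengths are in m, angles in degrees, forces in N, time in s.
With the tool pointing down it reaches from about 0.25 to 0.725 m from the base axis. Payload 9.7 kg.
Tool frame: the origin (TCP) lies midway between the tips of the shut fingers; the grasp point (between the pads) lies 19 mm behind it (bot.hold_point_z is the distance from the TCP to the grasp point, in m); z points along the fingers, y is the line along which they close (so a half turn about z gives the same grasp; the last joint's range is limited). The gripper opens to 85 mm and grips with 20 to 120 N. Pads are 22 mm wide; open, the fingers measure 114 mm over their backs; the gripper's body (76 mm by 85 mm) begins 54 mm behind the grasp point. The pads swing forward as they close: fully open they stand 13 mm farther back than shut.
Start: joints at [-68.411, 4.979, 10.078, 95.1, 0, 90], TCP at [0.202, -0.511, 0.197] pointing down, gripper open.
Joint ranges: [-179.16, 179.16], [-48.56, 103.87], [-65.8, 70.77], [-126.05, 130.52], [-82.76, 87.17], [-180, 180]. Speed limits (degrees/s): [127.2, 127.2, 147.25, 180, 180, 180].

INTERFACE

Orientations are given as [roll, pitch, yaw] about the fixed x, y, z axes, in that order (R = Rz(yaw) Ry(pitch) Rx(roll)).
In Python, from workcell import bot gives the robot as it stands.
- The arm moves only by the tool play_rows, never from a script. Its argument "steps" is a list that holds one entry, the list of rows, each a list of 4 numbers: the shift along the tool's x, y, z in m, then the turn about the tool's z in rad. In form: [[[tx, ty, tz, yaw], ...]]. A call has exactly 5 rows; each row shifts and turns the commanded pose from where the row before left it, along the tool's axes as they then stand; what a row does not reach is not made up. A row lasts 1/12 s, in which the tool goes at most 41.7 mm and 7.16 degrees, less where a joint would pass 70% of its speed; a pose out of reach is approached as far as the arm can. A call is refused whole if a number of a shift passes 0.0417 or a number of a turn 0.125, either way. A call with a gripper value outside its range is refused whole. "gripper" is the finger opening in m, from 0 to 0.0854, set as the call begins (left out, the last holds). The fingers move at their own pace and stop on an object; "squeeze" is the grip in N (left out, the last holds). Time passes only in rows, so rows that do not move let the fingers close, or fill a call up. It gives the time, the measured TCP pose, the force, the opening and the grip force at its end, in the units of the state.
- bot.get_obs(): the state, without advancing time (a new reading comes with each control period).
- bot.camera(name): name is "scene" or "side" or "wrist"; returns a dict with "img" (420x560x3 uint8, blue, green, red), "vfov" (degrees; the focal length in pixels is half the picture's height over the tangent of half this angle, whatever the lens; pixels are square), "cx", "cy" (the principal point, pixels), "xyz" and "attitude" of the camera in the world. Camera axes: x right, y down, z forward; pixel columns grow to the right and rows downward; lengths in m; the calibration is good to about 2 mm. A picture is of the moment at which its call begins. There is no depth.
- bot.job_done(): hands the job in; it is judged then, once.
The state is a dict: "time": time; "q": joint angles; "qd": joint speeds; "joint_efforts": joint torques, N m; "ee_pos": TCP position; "tcp_rot": TCP orientation; "wrist_force": force on the tool from outside, world axes, zero at the start; "torque": the same for the moment, N m; "opening": finger opening in m; "grasp_force": force on a finger pad.
Only numpy, scipy, OpenCV 4.12 (cv2) and the standard library are available. Lean on these libraries where they do the work, as an engineer would, in place of code of your own. Each camera call takes 0.05 s, during which the arm holds its last target. There are 200 camera calls.

TASK

Push the round bean canister across the counter against the wooden rail, then slide it along the rail, keeping it against the wood all the way, into the bay between the rail and the sprung side clip until it presses the spring bumper at the end. Leave it there upright, still pressing the bumper in a little; push gently, never forcing the bumper near the end of its spring, and leave the mug, carafe and tamper where they stand.

Things in the scene. Friction and masses are not known exactly. Their poses are not given: they have to be found in the camera images.
- canister: Closed upright ceramic canister, flat wooden lid, no knob: plain cylinder 92 mm in diameter (too wide to grip), 92 mm tall, 0.35 to 0.65 kg, loose on the counter. Starts on the robot's side of the rail, 20 to 45 mm clear of it, beside its open half (rail y 0.10 to 0.18). Origin: centre of its underside; z up. Its yaw means nothing.
- rail: Straight wooden rail fixed on the counter, 560 mm long, 60 mm high, 22 mm thick. Origin: counter height, mid-length, on the face toward the robot. x points into the wood (away from the robot), y along the rail, z up; the face is x = 0, and the canister touches it with its centre at x = -0.046. The bay is at the -y end: the canister travels toward -y.
- bay_mouth (a point): Point on the counter where the flared mouth of the bay begins: rail x = -0.046, y = 0; axes as the rail's. Facing the wood stands the bay's sprung side clip (see clip) before a fixed steel housing, 42 mm high, rail x -0.162 to -0.132, y -0.135 to -0.035.
- clip (a joint): White plastic side clip, 10 mm thick, at heights 22 to 52 mm; slides on springs square away from the rail (m, 0 at rest, up to 0.02). At rest its inner face is at rail x = -0.0865 for y -0.165 to -0.05, flaring to -0.105 at y = 0. A canister pushed in moves it 5.5 mm; it then presses it on the rail with about 5 N. Pushing on takes some 5 to 10 N; let go, it stays put.
- stop: Steel end bracket, 80 mm wide, 12 mm thick, 65 mm high, at rail y = -0.25; origin on the counter, at the rail's face, mid-thickness; axes as the rail's. Its rod carries a black rubber bumper disc, 38 mm across, 45 mm up, 46 mm from the rail's face, facing +y. Rod set by hand, not measured: bumper face 74 to 114 mm from the origin along +y. Spring 1200 N/m, travel 12 mm; press it 3 to 6 mm.
- cup: Bystander: white mug, 76 mm wide, 65 mm tall, nearer the robot than the bay. Origin: centre of its underside.
- carafe: Bystander: open glass carafe, 80 mm wide, 110 mm tall, behind the rail. Origin: centre of its underside.
- tamper: Bystander: steel tamper, 58 mm wide, 85 mm tall, behind the rail. Origin: centre of its underside.
There are look-alikes about, which are no part of the job. What is shaped like the canister but red is not meant.

How it is judged:
By the outcome, as a careful person would: the job done as asked, in the order asked, and still so for the second after the job is handed in, with the robot touching nothing.
It also fails if it takes over 72 s, if anything falls off the work surface, if the arm or the gripper's body presses on something with over 40 N, if the wrist force passes 120 N, or if a joint passes its speed limit or range.

## Working session

There is one attempt and no reset: what is moved stays moved. The work goes in short steps, Python scripts to look and compute and a tool call to move; the robot and the scene stay as the last step left them, time stands still between calls to the robot, and variables do not carry over. Pictures are saved under pics/ and viewed, at most 10 in all, crops included, and the job is handed in when it is done.

Besides the shell and the picture viewer there is one more tool, called after "Call:" in YAML: its name, and indented under it one key for each argument. play_rows: Moves the arm, as the interface text tells. Its arguments: {"type":"object","properties":{"steps":{"type":"array","items":{"type":"array","items":{"type":"array","items":{"type":"number"}}}},"gripper":{"type":"number"},"squeeze":{"type":"number"}},"required":["steps"]}

```bash
ls; mkdir -p pics
python3 - <<'E'
from workcell import bot
import cv2
for n in("scene","side"):
    c=bot.camera(n);cv2.imwrite(f"pics/{n}0.png",c["img"]);print({k:v for k,v in c.items() if k!="img"})
print(bot.get_obs())
E
```

```text
pics
{'vfov': 53.28731388892441, 'cx': 279.3972905466847, 'cy': 211.1612793938881, 'xyz': array([0.97197925, 0.43570262, 0.590238  ]), 'attitude': array([-130.93233019,   -0.27047438,  137.04062369])}
{'vfov': 57.027775339198705, 'cx': 276.8402785183447, 'cy': 209.51276505622323, 'xyz': array([0.20893599, 0.60697959, 0.51302803]), 'attitude': array([-122.71348123,    0.17472803, -152.22205994])}
{'time': 0.1, 'q': array([-6.84096651e+01,  5.00755999e+00,  1.00376112e+01,  9.50986298e+01,
       -1.08977341e-03,  8.99995662e+01]), 'qd': array([-0.00905528, -0.13213593,  0.03020741, -0.02877893, -0.02867184,
        0.00336896]), 'joint_efforts': array([-7.57263342e-05, -5.21565378e+01,  4.65651512e+01,  1.60202599e-02,
       -2.64557076e-05,  1.86196615e-06]), 'ee_pos': array([ 0.20228494, -0.51118186,  0.19604533]), 'tcp_rot': array([-1.79931421e+02,  1.08925336e-03,  2.15907701e+01]), 'wrist_force': array([ 0.14724877, -0.44917232, -0.21873994]), 'torque': array([ 0.01051545,  0.05385418, -0.02856983]), 'grasp_force': 0.0, 'opening': 0.08537773019521906}
```

View pics/scene0.png

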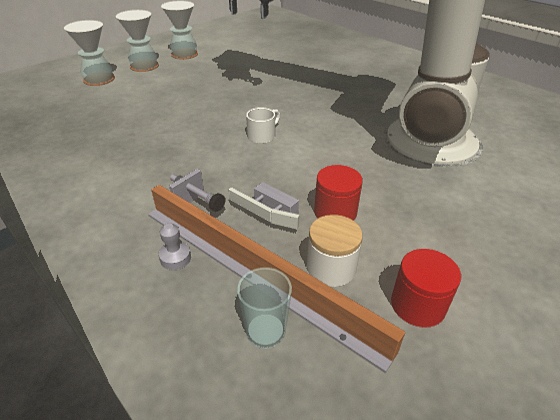

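View pics/side0.png

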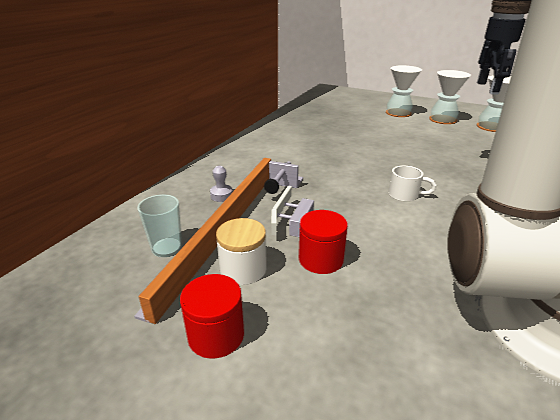

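The canister is the cream one with the wooden lid: scene (335,235), side (242,236). Two red look-alikes stand at scene (338,180) and (428,272), side (323,228) and (212,295), and are not meant. The rail runs from scene (153,190) to (402,340), with the bumper at scene (217,202), clip at (265,208), mug at (261,125), carafe at (265,305) and tamper at (172,248). Next I'll measure, and crop the canister to check the choice.

```bash
cat > h.py <<'E'
import numpy as np,cv2
from scipy.spatial.transform import Rotation as R
def ray(c,uv):
    uv=np.atleast_2d(np.asarray(uv,float)); f=c["img"].shape[0]/2/np.tan(np.radians(c["vfov"]/2))
    d=np.c_[(uv[:,0]-c["cx"])/f,(uv[:,1]-c["cy"])/f,np.ones(len(uv))]
    return d@R.from_euler("xyz",c["attitude"],degrees=True).as_matrix().T
def plane(c,uv,z):
    d=ray(c,uv); return c["xyz"]+d*((z-c["xyz"][2])/d[:,2])[:,None]
def blobs(m,amin=60):
    n,l,s,ce=cv2.connectedComponentsWithStats(m.astype(np.uint8))
    return [(i,s[i],ce[i],l==i) for i in range(1,n) if s[i,4]>amin]
def ellipse_c(m):
    k=max(cv2.findContours(m.astype(np.uint8),cv2.RETR_EXTERNAL,cv2.CHAIN_APPROX_NONE)[0],key=len)
    return cv2.fitEllipse(cv2.convexHull(k))
E
python3 - <<'E'
from workcell import bot
from h import *
for n in("scene","side"):
    c=bot.camera(n);im=c["img"];hsv=cv2.cvtColor(im,cv2.COLOR_BGR2HSV).astype(int);H,S,V=hsv[...,0],hsv[...,1],hsv[...,2]
    lid=(H>10)&(H<25)&(S>80)&(V>150); rail=(H>4)&(H<16)&(S>150)&(V>70); red=((H<3)|(H>177))&(S>200)&(V>80)
    print(n)
    for nm,m in(("lid",lid),("rail",rail),("red",red)):
        for i,s,ce,b in blobs(m,150):
            print(nm,s,ce.round(1))
            if nm=="lid":
                e=ellipse_c(b);print("  ",e,plane(c,e[0],.092).round(4))
                # rim circle on plane
                k=max(cv2.findContours(b.astype(np.uint8),0,1)[0],key=len)[:,0]
                p=plane(c,k,.092);print("  minc",cv2.minEnclosingCircle(p[:,:2].astype(np.float32)))
    cv2.imwrite(f"pics/{n}_m.png",(rail*120+lid*250).clip(0,255).astype(np.uint8))
a=cv2.imread("pics/scene0.png")[150:360,140:440];b=cv2.imread("pics/side0.png")[140:360,120:360]
a=cv2.resize(a,None,fx=1.6,fy=1.6);b=cv2.resize(b,(int(240*1.527),336))[:,:310]
cv2.imwrite("pics/crop.png",np.hstack([a,b]))
E
```

```text
scene
lid [ 151  185  254  157 2992] [285.3 266.1]
   ((289.98321533203125, 268.5662841796875), (15.117424964904785, 358.90679931640625), 121.1972427368164) [[0.6602 0.1287 0.092 ]]
  minc ((0.6698683500289917, 0.05836077779531479), 0.2626134753227234)
lid [ 310  215   52   41 1625] [335.9 233.8]
   ((336.0755310058594, 234.0508270263672), (39.94520568847656, 52.82044219970703), 105.25404357910156) [[0.5481 0.1263 0.092 ]]
  minc ((0.5476910471916199, 0.12544015049934387), 0.05051272362470627)
rail [ 165  189  240  153 1118] [313.9 282. ]
red [417 269  30  24 233] [430.5 281.1]
side
lid [ 138  158  133  165 1768] [193.6 242.4]
   ((238.56716918945312, 224.38485717773438), (63.458106994628906, 270.9778747558594), 46.070228576660156) [[0.5557 0.1076 0.092 ]]
  minc ((0.5899101495742798, 0.09263961017131805), 0.2768869698047638)
lid [ 216  218   50   34 1250] [239.5 233.6]
   ((239.7324676513672, 233.90347290039062), (32.737648010253906, 49.36943817138672), 80.29769134521484) [[0.5374 0.1324 0.092 ]]
  minc ((0.5376901030540466, 0.13069285452365875), 0.05170745775103569)
rail [   0   48  277  134 5390] [134.3 112.7]
rail [127  55  76  21 240] [164.7  65.6]
rail [  33  123  202  131 1011] [147.3 178.1]
rail [ 139  158  132  166 4260] [199.2 246.2]
rail [ 50 173  96  57 294] [ 97.9 199.3]
red [ 299  210   48   64 2623] [322.1 240.9]
red [ 180  274   63   84 4325] [212.4 314.9]
```

View pics/crop.png

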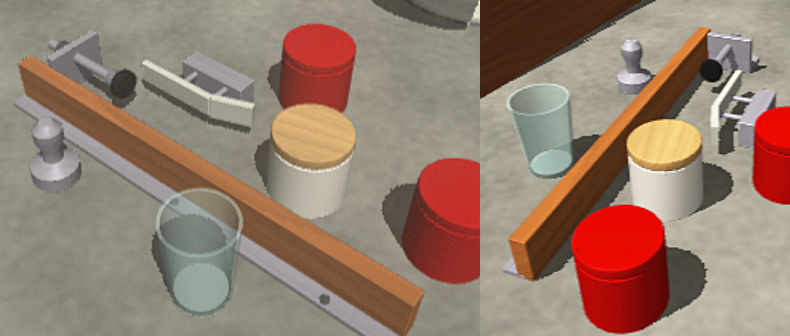

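The crop confirms the cream canister with the wooden lid, standing upright on the robot's side of the rail; the red ones are separate. The two views disagree by about 1 cm, so I'll check the lens with known points: TCP, base, rail length and straightness.

Run:
```python
from workcell import bot
from h import *
def proj(c,p):
    q=(np.atleast_2d(p)-c["xyz"])@R.from_euler("xyz",c["attitude"],degrees=True).as_matrix();f=210/np.tan(np.radians(c["vfov"]/2))
    return np.c_[q[:,0]/q[:,2]*f+c["cx"],q[:,1]/q[:,2]*f+c["cy"]]
C={n:bot.camera(n) for n in("scene","side")}
for n,c in C.items():
    print(n,proj(c,[[0,0,0],[.2023,-.5112,.196]]).round(1))
    hsv=cv2.cvtColor(c["img"],cv2.COLOR_BGR2HSV).astype(int);H,S,V=hsv[...,0],hsv[...,1],hsv[...,2]
    m=(H>4)&(H<25)&(S>120)&(V>70)
    if n=="scene":
        b=blobs(m,1000)[0][3]
        xs=[x for x in range(158,402,12)];up=[(x,np.where(b[:,x])[0].min()) for x in xs if not 300<x<365]
        up=np.array(up,float);k=np.polyfit(up[:,0],up[:,1],1);k2=np.polyfit(up[:,0],up[:,1],2)
        print("up resid",(up[:,1]-np.polyval(k,up[:,0])).round(1),k2)
        P=plane(c,up,.06);print(P[[0,len(P)//2,-1]].round(4))
        d=P[-1,:2]-P[0,:2];print("yaw of +y",np.degrees(np.arctan2(d[1],d[0])),np.linalg.norm(d))
    z=c["img"]
    if n=="scene":e=cv2.resize(z[320:370,350:410],(400,333),interpolation=0);e2=cv2.resize(z[175:225,140:200],(400,333),interpolation=0)
    else:s=cv2.resize(z[280:330,130:190],(400,333),interpolation=0);s2=cv2.resize(z[150:200,250:310],(400,333),interpolation=0)
o=np.vstack([np.hstack([e,e2]),np.hstack([s,s2])]);cv2.imwrite("pics/corn.png",o[:,:][:600] if 0 else cv2.resize(o,(720,600),interpolation=0))
```

```text
scene [[432.  138.7]
 [249.6  33.4]]
up resid [ 0.4  0.2  0.1 -0.1 -0.3 -0.5  0.4  0.2  0.  -0.1 -0.3 -0.5  0.3  0.2
 -0. ] [2.70903005e-05 5.82239723e-01 9.21813298e+01]
[[ 0.6825 -0.2418  0.06  ]
 [ 0.6483 -0.0077  0.06  ]
 [ 0.6037  0.2989  0.06  ]]
yaw of +y 98.29583798495281 0.5463917746415878
side [[557.5 324.8]
 [480.9 106.1]]
```

View pics/corn.png

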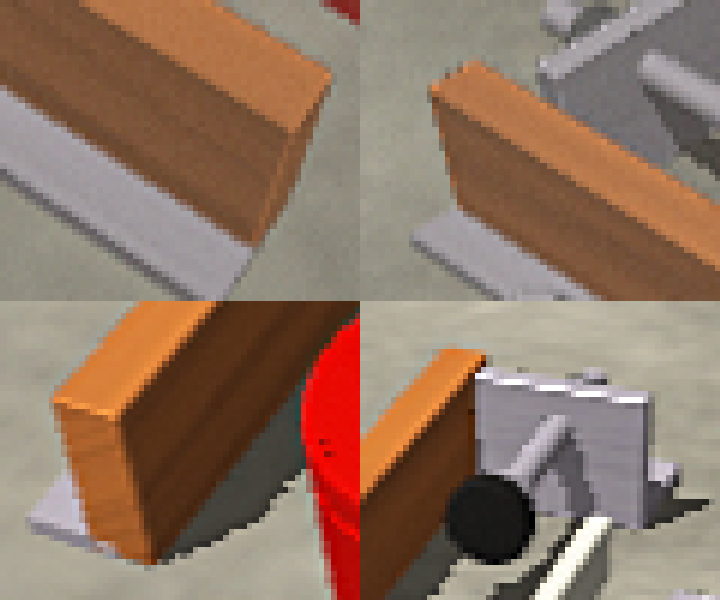

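Top row, scene: robot-side top corners of the rail at about (405,332.8) and (160,185.5). Bottom row, side: the same corners at about (150,299) and (270.8,159.5), with the bumper disc centre at about (272,187). The rail's top edge is straight in scene. I'll compare both views with the known length.

Run:
```python
from workcell import bot
from h import *
C={n:bot.camera(n) for n in("scene","side","wrist")}
A=plane(C["scene"],[[405,332.8],[160,185.5]],.06);B=plane(C["side"],[[150,299],[270.8,159.5]],.06)
for P in(A,B):
    d=P[0]-P[1];print(P.round(4).tolist(),np.linalg.norm(d),np.degrees(np.arctan2(d[1],d[0]))-90)
c=C["wrist"];print({k:v for k,v in c.items() if k!="img"})
a=C["scene"]["img"][0:60,200:300];b=C["side"]["img"][0:130,440:560]
o=np.hstack([cv2.resize(a,(420,252),interpolation=0),cv2.resize(b,(340,368),interpolation=0)[:252]*0+cv2.resize(b,(340,252),interpolation=0)])
cv2.imwrite("pics/g.png",np.vstack([o,cv2.resize(c["img"],(760,340))]))
```

```text
[[0.603, 0.3105, 0.06], [0.6804, -0.2375, 0.06]] 0.5534267079688091 8.03904209521923
[[0.5953, 0.311, 0.06], [0.6705, -0.2312, 0.06]] 0.5473518513917741 7.90515468160757
{'vfov': 63.60793228752879, 'cx': 281.3566343692518, 'cy': 206.3328227493026, 'xyz': array([ 0.26810612, -0.48568599,  0.37274687]), 'attitude': array([ 1.64040389e+02,  1.65194379e-02, -6.84247312e+01])}
```

View pics/g.png

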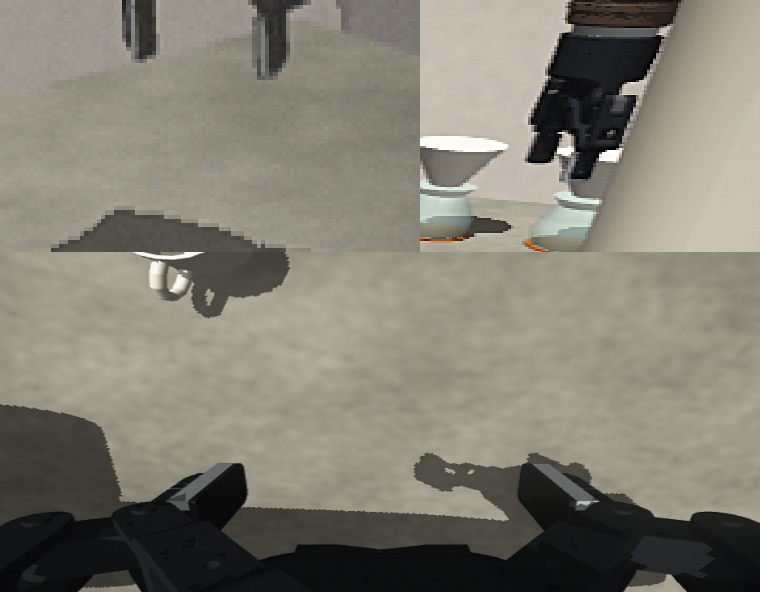

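Scene and side agree, and the rail length becomes 0.560 m, if heights are taken 6 mm lower. That gives the rail origin at about (0.638, 0.032), yaw 8.0°, and the canister at about (0.5425, 0.123), or rail (-0.082, 0.103), which fits its stated range. The open fingertips look higher than the stated TCP, so I'll shut the fingers, start moving, and locate the reds and bumper.

Call:
play_rows:
  steps:
    - [[0,0,0,0],[0,0,0,0],[0,0,0,0],[0,0,0,0],[0,0,0,0]]
  gripper: 0

```text
time: 0.87
ee_pos: [0.2024, -0.5114, 0.1967]
tcp_rot: [-180.0, 0.0, 21.6]
wrist_force: [-1.1, -0.5, -0.2]
opening: 0.0253
grasp_force: 0.0
```

```bash
cat >> h.py <<'E'
YAW=np.radians(8.03);O=np.array([.638,.032]);X=np.array([np.cos(YAW),np.sin(YAW)]);Y=np.array([-np.sin(YAW),np.cos(YAW)])
def rail(p): d=np.asarray(p)[...,:2]-O; return np.stack([d@X,d@Y],-1)
def tri(c1,u1,c2,u2):
    d1,d2=ray(c1,u1)[0],ray(c2,u2)[0];A=np.c_[d1,-d2];s=np.linalg.lstsq(A,c2["xyz"]-c1["xyz"],rcond=None)[0]
    a,b=c1["xyz"]+s[0]*d1,c2["xyz"]+s[1]*d2;return (a+b)/2,np.linalg.norm(a-b)
E
python3 - <<'E'
from workcell import bot
from h import *
C={n:bot.camera(n) for n in("scene","side")};a,b=C["scene"],C["side"]
for nm,u,v in(("redA",(339,180),(323,228)),("redB",(428,272),(212,296)),("bumper",(217.3,202.3),(271.7,186.5)),("lid",(336,234),(240,233.9)),("clip corner top",(298,213),(0,0))):
    if v!=(0,0):
        p,e=tri(a,u,b,v);print(nm,p.round(4),"gap",round(e,4),"rail",rail(p).round(4))
for n in C:
  im=C[n]["img"];m=im.max(2)<45; r=m[0:130,200:300] if n=="scene" else m[0:130,440:525]
  for i,s,ce,bb in blobs(r,20):
    ys,xs=np.where(bb);print(n,s,"low",xs[ys==ys.max()].mean(),ys.max())
print(bot.get_obs()["opening"],bot.get_obs()["ee_pos"])
E
```

```text
redA [0.4158 0.0211 0.0786] gap 0.0066 rail [-0.2216  0.0203]
redB [0.497  0.2764 0.0815] gap 0.0003 rail [-0.1055  0.2617]
bumper [ 0.6137 -0.1316  0.041 ] gap 0.0014 rail [-0.0469 -0.1586]
lid [0.5428 0.1227 0.0848] gap 0.0019 rail [-0.0816  0.1031]
side [ 52   1  33  13 124] low 75.0 13
side [69  0 16  2 25] low 74.88888888888889 1
side [  41   17   44   77 1747] low 50.0 93
0.009651137650687628 [ 0.20236494 -0.51140656  0.19667207]
```

Shut, the finger sits lowest at side (490,93). The bumper is at rail (-0.047, -0.158), which matches. The reds are at rail (-0.222, 0.020) and (-0.106, 0.262), which leaves room for the fingers. I'll turn square to the rail and go above the start of the first push.

Call:
play_rows:
  steps:
    - [[0,0,0,0.1185],[0,0,0,0.1185],[0.0187,-0.0322,0,0],[0.0187,-0.0322,0,0],[0.0187,-0.0322,0,0]]

```text
time: 1.38
ee_pos: [0.2444, -0.4069, 0.1962]
tcp_rot: [-180.0, 0.0, 7.9]
wrist_force: [0.4, -0.2, 0.1]
opening: 0.0002
grasp_force: 0.0
```

Call:
play_rows:
  steps:
    - [[0.0187,-0.0322,0,0],[0.0187,-0.0322,0,0],[0.0187,-0.0322,0,0],[0.0187,-0.0322,0,0],[0.0187,-0.0322,0,0]]

```text
time: 1.8
ee_pos: [0.3148, -0.2339, 0.1969]
tcp_rot: [180.0, -0.0, 8.0]
wrist_force: [0.5, 0.0, 0.5]
opening: 0.0
grasp_force: 0.0
```

Call:
play_rows:
  steps:
    - [[0.0187,-0.0322,0,0],[0.0187,-0.0322,0,0],[0.0187,-0.0322,0,0],[0.0187,-0.0322,0,0],[0.0187,-0.0322,0,0]]

```text
time: 2.22
ee_pos: [0.385, -0.0612, 0.197]
tcp_rot: [180.0, -0.1, 8.0]
wrist_force: [1.1, -1.5, 0.1]
opening: -0.0003
grasp_force: 0.0
```

Call:
play_rows:
  steps:
    - [[0.0187,-0.0322,0,0],[0.0187,-0.0322,0,0],[0.0187,-0.0322,0,0],[0.0187,-0.0322,0,0],[0.0187,-0.0322,0,0]]

```text
time: 2.63
ee_pos: [0.4588, 0.0885, 0.197]
tcp_rot: [-178.9, -0.0, 10.3]
wrist_force: [-0.4, -0.8, 0.2]
opening: 0.0001
grasp_force: 0.0
```

Run:
```python
from workcell import bot
from h import *
o=bot.get_obs();print(o["ee_pos"],o["tcp_rot"],rail(o["ee_pos"]))
w=bot.camera("wrist");s=bot.camera("side");print(w["xyz"],w["attitude"])
cv2.imwrite("pics/w1.png",np.hstack([cv2.resize(w["img"],(400,300)),cv2.resize(s["img"],(400,300))]))
```

```text
[0.45875758 0.08847784 0.19701381] [-1.78887498e+02 -1.87623644e-02  1.02911894e+01] [-0.16959548  0.08096274]
[0.52883414 0.09759539 0.37319328] [164.0613427    1.11464405 -79.72050481]
```

View pics/w1.png

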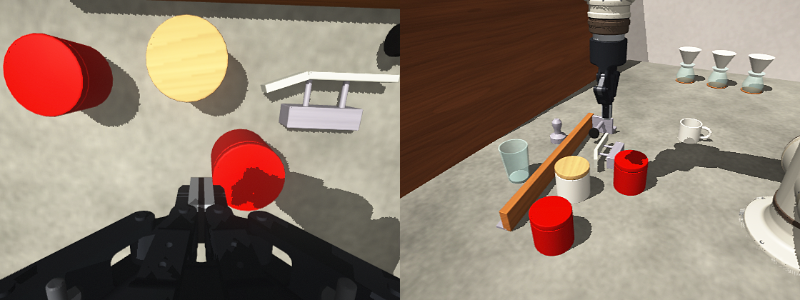

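The wrist view shows the lid at full-frame (262,81), red A at (347,245) and the shut fingertips at (280,260). Side shows the tips at about (285,175). The last rows were cut short (yaw 10.3°, pose lagging), so I'll check the settled pose and compare the tip and lid against it.

Run:
```python
from workcell import bot
from h import *
o=bot.get_obs();print(o["ee_pos"],o["tcp_rot"],o["q"].round(1),o["qd"].round(1))
C={n:bot.camera(n) for n in("scene","side","wrist")}
def proj(c,p):
    q=(np.atleast_2d(p)-c["xyz"])@R.from_euler("xyz",c["attitude"],degrees=True).as_matrix();f=210/np.tan(np.radians(c["vfov"]/2))
    return np.c_[q[:,0]/q[:,2]*f+c["cx"],q[:,1]/q[:,2]*f+c["cy"]].round(1)
for n,c in C.items(): print(n,"pred tip",proj(c,o["ee_pos"]),proj(c,o["ee_pos"]+[0,0,.05]))
w=C["wrist"];hsv=cv2.cvtColor(w["img"],cv2.COLOR_BGR2HSV).astype(int);H,S,V=[hsv[...,i] for i in range(3)]
for i,s,ce,b in blobs((H>10)&(H<25)&(S>80)&(V>150),1500):
    e=ellipse_c(b);p=plane(w,e[0],.092);p2=plane(w,e[0],.086);print(s,e,p,rail(p),p2)
    k=max(cv2.findContours(b.astype(np.uint8),0,1)[0],key=len)[:,0];print(cv2.minEnclosingCircle(plane(w,k,.092)[:,:2].astype(np.float32)))
s=C["side"]["img"];m=(s.max(2)<60)[20:185,230:330]
for i,st,ce,b in blobs(m,100):
    ys,xs=np.where(b);print("side low",xs[ys>=ys.max()-1].mean()+230,ys.max()+20,st[4])
```

```text
[0.45985748 0.08782324 0.19605504] [-1.78876035e+02  4.54674532e-02  1.01051096e+01] [ 10.   -6.2  -1.   95.2   1.1 179.9] [-2.5 -2.7 -1.9  2.  -1.4  0.1]
scene pred tip [[359.  154.3]] [[362.9 128.3]]
side pred tip [[289.2 183.1]] [[289.6 156.1]]
wrist pred tip [[277.8 237.9]] [[274.4 281.8]]
[ 200   19  115  123 6416] ((256.8377685546875, 79.994873046875), (115.26841735839844, 122.90203857421875), 172.93296813964844) [[0.54605002 0.12223483 0.092     ]] [[-0.07844337  0.10219472]] [[0.54641914 0.12282753 0.086     ]]
((0.5439265966415405, 0.12213300168514252), 0.04540566727519035)
side low 295.3174603174603 48 674
side low 289.73333333333335 164 3378
```

Joint 6 has hit its 180° limit, so I'll use yaw 98° instead: tool x along rail +y, tool y along rail +x. The lid as seen by the wrist camera, (0.546, 0.122) with radius 45 mm, agrees with the earlier fix.

Call:
play_rows:
  steps:
    - [[0,0,0,-0.1047],[0,0,0,-0.1047],[0,0,0,-0.1047],[0,0,0,-0.1047],[0,0,0,-0.1047]]

```text
time: 3.3
ee_pos: [0.4581, 0.0844, 0.1974]
tcp_rot: [-179.1, -0.6, 40.0]
wrist_force: [-0.1, 0.4, -0.3]
opening: -0.0
grasp_force: 0.0
```

Call:
play_rows:
  steps:
    - [[0,0,0,-0.1047],[0,0,0,-0.1047],[0,0,0,-0.1047],[0,0,0,-0.1047],[0,0,0,-0.1047]]

```text
time: 3.72
ee_pos: [0.4581, 0.0843, 0.1974]
tcp_rot: [-179.5, -0.9, 70.0]
wrist_force: [-0.1, -0.0, -0.1]
opening: -0.0001
grasp_force: 0.0
```

Call:
play_rows:
  steps:
    - [[0,0,0,-0.1047],[0,0,0,-0.1047],[0,0,0,-0.1047],[0,0,0,-0.1047],[0,0,0,-0.1047]]

```text
time: 4.13
ee_pos: [0.4581, 0.0843, 0.1974]
tcp_rot: [180.0, -1.1, 100.0]
wrist_force: [0.2, 0.2, 0.2]
opening: 0.0002
grasp_force: 0.0
```

Run:
```python
from workcell import bot
from h import *
c=bot.camera("wrist");o=bot.get_obs();print(o["ee_pos"],o["tcp_rot"],rail(o["ee_pos"]),o["q"].round(1))
```

```text
[0.45812237 0.08438583 0.19734148] [179.95570187  -1.0645221  100.45991716] [-0.17079608  0.07699958] [ 9.7 -6.5 -1.2 95.3  1.1 89.2]
```

Call:
play_rows:
  steps:
    - [[0.0255,0.001,0,0.037],[0,0,0.035,0],[0,0,0.035,0],[0,0,0.035,0],[0,0,0.03,0]]

```text
time: 4.6
ee_pos: [0.454, 0.1124, 0.0606]
tcp_rot: [-179.9, -1.1, 97.5]
wrist_force: [0.1, 0.3, 0.9]
opening: 0.0002
grasp_force: 0.0
```

Call:
play_rows:
  steps:
    - [[0,0,0.01,0],[0,0,0.01,0],[0,0,0.008,0],[0,0,0,0],[0,0,0,0]]

```text
time: 5.02
ee_pos: [0.4553, 0.1137, 0.0356]
tcp_rot: [180.0, -1.1, 97.7]
wrist_force: [-0.7, 0.7, 0.3]
opening: -0.0002
grasp_force: 0.0
```

Run:
```python
from workcell import bot
from h import *
s=bot.camera("scene")["img"];w=bot.camera("side")["img"];o=bot.get_obs();print(o["ee_pos"],o["tcp_rot"],rail(o["ee_pos"]),o["wrist_force"])
cv2.imwrite("pics/p1.png",np.hstack([cv2.resize(s[130:330,230:480],(400,320)),cv2.resize(w[150:350,150:400],(400,320))]))
```

```text
[0.45552905 0.11388829 0.03582622] [179.93289087  -1.0878879   97.71850757] [-0.16924273  0.10657504] [-0.71908642  0.45295056  0.46103846]
```

View pics/p1.png

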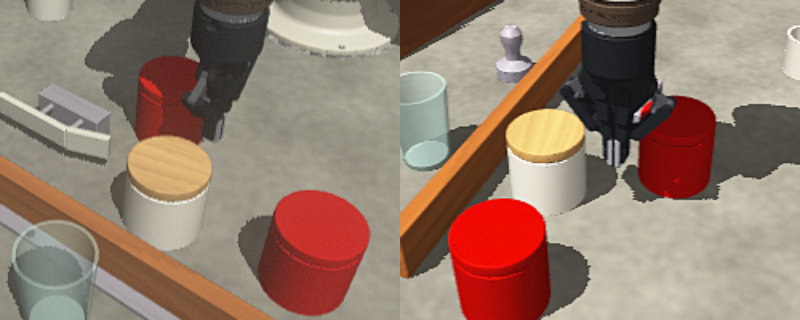

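The fingers are down on the robot's side of the canister, in line with it, and all objects stand untouched. Now I push toward the rail, watching the force.

Call:
play_rows:
  steps:
    - [[-0.004,0.008,0,0],[0,0.008,0,0],[0,0.006,0,0],[0,0.006,0,0],[0,0.005,0,0]]

```text
time: 5.53
ee_pos: [0.4882, 0.1143, 0.0342]
tcp_rot: [-179.9, -1.1, 97.7]
wrist_force: [-5.4, -1.0, 2.6]
opening: -0.0003
grasp_force: 2.4
```

Call:
play_rows:
  steps:
    - [[0,0.004,0,0],[0,0.004,0,0],[0,0.004,0,0],[0,0.004,0,0],[0,0.002,0,0]]

```text
time: 5.95
ee_pos: [0.5061, 0.1168, 0.0341]
tcp_rot: [-179.9, -1.1, 97.7]
wrist_force: [-3.5, 0.4, 1.7]
opening: -0.0002
grasp_force: 1.6
```

```bash
cat > lid.py <<'E'
from workcell import bot
from h import *
def lid():
    r=[]
    for n in("scene","side"):
        c=bot.camera(n);hsv=cv2.cvtColor(c["img"],cv2.COLOR_BGR2HSV).astype(int);H,S,V=[hsv[...,i] for i in range(3)]
        m=((H>14)&(H<25)&(S>70)&(V>150)).astype(np.uint8);m=cv2.morphologyEx(m,cv2.MORPH_OPEN,np.ones((5,5)))
        for i,s,ce,b in blobs(m,500):
            e=ellipse_c(b);r.append((n,s[:4].tolist(),np.round(e[0],1),rail(plane(c,e[0],.0855)).round(4)))
    return r
if __name__=="__main__":
    for x in lid():print(*x)
    o=bot.get_obs();print(o["time"],o["ee_pos"].round(4),rail(o["ee_pos"]).round(4),o["wrist_force"].round(1),"rail F",(o["wrist_force"][:2]@X).round(1),(o["wrist_force"][:2]@Y).round(1))
E
python3 lid.py
```

```text
scene [302, 224, 54, 39] [328.9 241.3] [[-0.0594  0.103 ]]
side [205, 217, 45, 32] [226.9 232.1] [[-0.0566  0.1084]]
6.05 [0.5063 0.1168 0.0342] [-0.1186  0.1023] [-0.6  0.3  1.4] rail F -0.6 0.3
```

Call:
play_rows:
  steps:
    - [[0,0.003,0,0],[0,0.003,0,0],[0,0.002,0,0],[0,0.002,0,0],[0,0.001,0,0]]

```text
time: 6.47
ee_pos: [0.5168, 0.1182, 0.0342]
tcp_rot: [-179.9, -1.1, 97.7]
wrist_force: [-2.9, -0.8, 1.2]
opening: -0.0001
grasp_force: 1.7
```

Call:
play_rows:
  steps:
    - [[0,0.0008,0,0],[0,0.0008,0,0],[0,0.0008,0,0],[0,0,0,0],[0,0,0,0]]

```text
time: 6.88
ee_pos: [0.5191, 0.1185, 0.0342]
tcp_rot: [-180.0, -1.1, 97.7]
wrist_force: [-1.9, -1.3, 0.2]
opening: -0.0002
grasp_force: 1.0
```

```bash
python3 lid.py
```

```text
scene [298, 227, 53, 41] [324.4 245.6] [[-0.046   0.1029]]
side [199, 215, 44, 32] [220.2 231. ] [[-0.043   0.1093]]
6.9833 [0.5191 0.1185 0.0342] [-0.1057  0.1023] [-1.8  0.4  0.2] rail F -1.8 0.6
```

Near the wood. I'll go in small steps until the force rises clearly.

Call:
play_rows:
  steps:
    - [[0,0.0007,0,0],[0,0.0007,0,0],[0,0.0006,0,0],[0,0,0,0],[0,0,0,0]]

```text
time: 7.4
ee_pos: [0.5197, 0.1186, 0.0343]
tcp_rot: [-179.8, -1.1, 97.7]
wrist_force: [-8.8, -0.5, 3.3]
opening: 0.0003
grasp_force: 4.9
```

Call:
play_rows:
  steps:
    - [[0,0.0005,0,0],[0,0.0005,0,0],[0,0.0005,0,0],[0,0,0,0],[0,0,0,0]]

```text
time: 7.82
ee_pos: [0.5198, 0.1186, 0.0343]
tcp_rot: [-179.7, -1.1, 97.7]
wrist_force: [-17.7, -2.7, 8.7]
opening: -0.0001
grasp_force: 9.0
```

Firm contact on the wood (18 N, springy). Now I back off, rise and go round to the +y side.

Call:
play_rows:
  steps:
    - [[0,-0.035,0,0],[0,0,-0.035,0],[0,0,-0.035,0],[0,0,-0.035,0],[0.028,0.027,0,0]]

```text
time: 8.23
ee_pos: [0.5123, 0.1415, 0.1484]
tcp_rot: [179.5, -1.1, 97.6]
wrist_force: [1.2, -0.6, 0.5]
opening: -0.0001
grasp_force: 0.0
```

Call:
play_rows:
  steps:
    - [[0.028,0.027,0,0],[0.028,0.027,0,0],[0,0,0,0],[0,0,0,0],[0,0,0,0]]

```text
time: 8.65
ee_pos: [0.5571, 0.2063, 0.1406]
tcp_rot: [-179.9, -1.1, 97.8]
wrist_force: [-0.2, -0.8, -0.3]
opening: -0.0002
grasp_force: 0.0
```

```bash
python3 lid.py
python3 - <<'E'
from workcell import bot
print(bot.get_obs()["tcp_rot"],bot.get_obs()["q"].round(1))
E
```

```text
scene [297, 225, 54, 43] [323.5 246.1] [[-0.044   0.1024]]
side [199, 216, 44, 31] [221.6 230.4] [[-0.0448  0.1068]]
8.75 [0.5569 0.2057 0.1414] [-0.0561  0.1833] [0.5 0.1 1.3] rail F 0.5 0.0
[-179.99835545   -1.07900921   97.70122416] [ 19.7  10.    9.5  89.3   1.1 102. ]
```

Call:
play_rows:
  steps:
    - [[0,-0.002,0.03,0],[0,0,0.03,0],[0,0,0.025,0],[0,0,0.015,0],[0,0,0.007,0]]

```text
time: 9.17
ee_pos: [0.5533, 0.2068, 0.032]
tcp_rot: [-179.8, -1.0, 97.7]
wrist_force: [-0.3, -0.2, -0.6]
opening: -0.0
grasp_force: 0.0
```

Call:
play_rows:
  steps:
    - [[-0.008,0,0,0],[-0.006,0,0,0],[-0.004,0,0,0],[-0.003,0,0,0],[-0.002,0,0,0]]

```text
time: 9.58
ee_pos: [0.5586, 0.1848, 0.0346]
tcp_rot: [179.9, -1.1, 97.7]
wrist_force: [-0.8, 0.4, 0.2]
opening: 0.0002
grasp_force: 0.0
```

```bash
python3 lid.py
```

```text
scene [297, 226, 33, 41] [314.2 246.4] [[-0.0335  0.0906]]
9.6833 [0.5583 0.185  0.0341] [-0.0575  0.1626] [ 0.2  0.1 -0.8] rail F 0.2 0.1
```

The flat finger face would push straight along y, so I'll turn it 12° so the push also leans into the wood, then start sliding.

Call:
play_rows:
  steps:
    - [[0,0,0,-0.105],[0,0,0,-0.105],[-0.0029,-0.0006,0,0],[-0.0029,-0.0006,0,0],[-0.002,0.0004,0,0]]

```text
time: 10.1
ee_pos: [0.5592, 0.1782, 0.0334]
tcp_rot: [179.9, -1.2, 109.6]
wrist_force: [-4.5, 5.0, 2.5]
opening: -0.0001
grasp_force: 3.3
```

Call:
play_rows:
  steps:
    - [[-0.003,-0.0004,0,0],[-0.003,-0.0004,0,0],[-0.003,-0.0005,0,0],[-0.003,-0.0005,0,0],[-0.003,-0.0005,0,0]]

```text
time: 10.52
ee_pos: [0.5619, 0.1635, 0.0331]
tcp_rot: [179.9, -1.2, 109.6]
wrist_force: [-6.0, 4.8, 2.2]
opening: 0.0001
grasp_force: 3.3
```

```bash
python3 lid.py
python3 - <<'E'
from workcell import bot
o=bot.get_obs();print(o["tcp_rot"])
E
```

```text
scene [289, 222, 33, 40] [305.8 241.8] [[-0.0334  0.0731]]
10.6167 [0.5622 0.1629 0.0329] [-0.0568  0.1402] [-4.4  2.8  1. ] rail F -4.0 3.4
[179.86407594  -1.12110422 109.60830988]
```

Call:
play_rows:
  steps:
    - [[-0.0039,-0.0008,0,0],[-0.0039,-0.0008,0,0],[-0.0039,-0.0008,0,0],[-0.0039,-0.0008,0,0],[-0.0039,-0.0008,0,0]]

```text
time: 11.03
ee_pos: [0.5649, 0.1437, 0.0327]
tcp_rot: [179.9, -1.2, 109.7]
wrist_force: [-6.0, 5.3, 2.5]
opening: 0.0001
grasp_force: 3.3
```

Call:
play_rows:
  steps:
    - [[-0.0039,-0.0008,0,0],[-0.0039,-0.0008,0,0],[-0.0039,-0.0008,0,0],[-0.0039,-0.0008,0,0],[-0.0039,-0.0008,0,0]]

```text
time: 11.45
ee_pos: [0.5678, 0.1239, 0.0323]
tcp_rot: [179.9, -1.1, 109.7]
wrist_force: [-4.6, 5.4, 2.9]
opening: -0.0001
grasp_force: 3.3
```

```bash
python3 lid.py
```

```text
scene [271, 212, 32, 39] [286.7 231.1] [[-0.0334  0.0319]]
11.55 [0.5682 0.1232 0.0322] [-0.0564  0.1   ] [-1.9  0.6  0.7] rail F -1.8 0.9
```

Call:
play_rows:
  steps:
    - [[-0.0039,-0.0006,-0.0001,0],[-0.0039,-0.0007,-0.0001,0],[-0.0039,-0.0007,-0.0001,0],[-0.0039,-0.0007,-0.0001,0],[-0.0039,-0.0008,-0.0001,0]]

```text
time: 11.97
ee_pos: [0.5711, 0.1044, 0.0323]
tcp_rot: [179.9, -1.1, 109.7]
wrist_force: [-4.7, 5.4, 2.2]
opening: 0.0004
grasp_force: 3.1
```

Call:
play_rows:
  steps:
    - [[-0.0039,-0.0007,-0.0001,0],[-0.0039,-0.0008,-0.0001,0],[-0.0039,-0.0007,-0.0001,0],[-0.0039,-0.0008,-0.0001,0],[-0.0039,-0.0008,-0.0001,0]]

```text
time: 12.38
ee_pos: [0.5741, 0.0847, 0.0324]
tcp_rot: [179.9, -1.1, 109.7]
wrist_force: [-4.8, 5.3, 2.3]
opening: -0.0001
grasp_force: 3.1
```

```bash
python3 lid.py
```

```text
scene [253, 203, 32, 37] [269.1 221. ] [[-0.0341 -0.0088]]
12.4833 [0.5745 0.084  0.0323] [-0.0556  0.0604] [-2.   2.3 -0.9] rail F -1.7 2.6
```

Call:
play_rows:
  steps:
    - [[-0.0039,-0.0006,-0.0001,0],[-0.0039,-0.0007,-0.0001,0],[-0.0039,-0.0007,-0.0001,0],[-0.0039,-0.0008,-0.0001,0],[-0.0039,-0.0008,-0.0001,0]]

```text
time: 12.9
ee_pos: [0.5774, 0.0652, 0.0325]
tcp_rot: [179.9, -1.1, 109.8]
wrist_force: [-4.8, 4.7, 2.0]
opening: -0.0004
grasp_force: 3.0
```

Call:
play_rows:
  steps:
    - [[-0.0029,-0.0005,-0.0001,0],[-0.0029,-0.0006,-0.0001,0],[-0.0029,-0.0005,-0.0001,0],[-0.0029,-0.0006,-0.0001,0],[-0.0029,-0.0006,-0.0001,0]]

```text
time: 13.32
ee_pos: [0.5795, 0.0518, 0.0333]
tcp_rot: [179.8, -1.3, 109.8]
wrist_force: [-8.0, 11.1, 6.6]
opening: 0.0004
grasp_force: 7.0
```

```bash
python3 lid.py
python3 - <<'E'
from workcell import bot
from h import *
s=bot.camera("scene")["img"];w=bot.camera("side")["img"]
cv2.imwrite("pics/p2.png",np.hstack([cv2.resize(s[140:300,160:360],(400,320)),cv2.resize(w[140:300,190:390],(400,320))]))
E
```

```text
scene [239, 197, 31, 34] [254.4 213.3] [[-0.033 -0.043]]
13.4167 [0.5796 0.0514 0.0332] [-0.0551  0.0273] [-6.   9.3  5.2] rail F -4.6 10.0
```

View pics/p2.png

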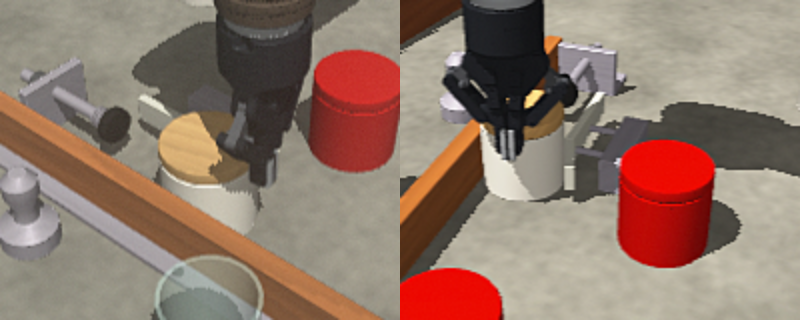

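The canister is upright at the bay mouth, against the rail, and the clip is starting to yield. The bumper is clear ahead at scene (215,202). Continuing gently.

Call:
play_rows:
  steps:
    - [[-0.0024,-0.0004,0,0],[-0.0024,-0.0005,0,0],[-0.0024,-0.0005,0,0],[-0.0024,-0.0005,0,0],[-0.0024,-0.0005,0,0]]

```text
time: 13.93
ee_pos: [0.5814, 0.0401, 0.0332]
tcp_rot: [179.8, -1.3, 109.8]
wrist_force: [-6.3, 12.8, 7.4]
opening: 0.0002
grasp_force: 7.3
```

Call:
play_rows:
  steps:
    - [[-0.0024,-0.0005,0,0],[-0.0024,-0.0005,0,0],[-0.0024,-0.0005,0,0],[-0.0024,-0.0005,0,0],[-0.0024,-0.0005,0,0]]

```text
time: 14.35
ee_pos: [0.5831, 0.0277, 0.0329]
tcp_rot: [179.8, -1.2, 109.8]
wrist_force: [-6.3, 10.7, 6.8]
opening: 0.0001
grasp_force: 6.5
```

```bash
python3 lid.py
```

```text
scene [230, 192, 29, 33] [244.3 208.2] [[-0.032  -0.0671]]
14.45 [0.5833 0.0272 0.0329] [-0.0549  0.0029] [-6.6  8.7  5.6] rail F -5.3 9.5
```

Call:
play_rows:
  steps:
    - [[-0.0024,-0.0005,0,0],[-0.0024,-0.0005,0,0],[-0.0024,-0.0005,0,0],[-0.0024,-0.0005,0,0],[-0.0024,-0.0005,0,0]]

```text
time: 14.87
ee_pos: [0.5849, 0.0155, 0.0328]
tcp_rot: [179.8, -1.2, 109.8]
wrist_force: [-6.5, 11.4, 6.9]
opening: -0.0001
grasp_force: 6.7
```

Call:
play_rows:
  steps:
    - [[-0.0024,-0.0005,0,0],[-0.0024,-0.0005,0,0],[-0.0024,-0.0005,0,0],[-0.0024,-0.0005,0,0],[-0.0024,-0.0005,0,0]]

```text
time: 15.28
ee_pos: [0.5865, 0.0034, 0.0326]
tcp_rot: [179.8, -1.2, 109.8]
wrist_force: [-7.5, 12.2, 7.3]
opening: -0.0002
grasp_force: 6.9
```

```bash
python3 lid.py
```

```text
scene [220, 186, 29, 34] [234.9 202.5] [[-0.0328 -0.092 ]]
15.3833 [0.5866 0.003  0.0325] [-0.0549 -0.0215] [-7.6  9.2  7.2] rail F -6.2 10.2
```

Call:
play_rows:
  steps:
    - [[-0.0024,-0.0005,0,0],[-0.0024,-0.0005,0,0],[-0.0024,-0.0005,0,0],[-0.0024,-0.0005,0,0],[-0.0024,-0.0005,0,0]]

```text
time: 15.8
ee_pos: [0.5882, -0.0086, 0.0324]
tcp_rot: [179.8, -1.2, 109.8]
wrist_force: [-7.3, 12.3, 8.6]
opening: -0.0001
grasp_force: 7.1
```

Call:
play_rows:
  steps:
    - [[-0.0024,-0.0005,0,0],[-0.0024,-0.0005,0,0],[-0.0024,-0.0005,0,0],[-0.0014,-0.0003,0,0],[-0.001,-0.0002,0,0]]

```text
time: 16.22
ee_pos: [0.5895, -0.0183, 0.0322]
tcp_rot: [179.8, -1.3, 109.8]
wrist_force: [-8.4, 11.6, 9.2]
opening: 0.0
grasp_force: 7.5
```

```bash
python3 lid.py
```

```text
scene [212, 182, 29, 32] [226.8 197.4] [[-0.034  -0.1145]]
16.3167 [ 0.5895 -0.0185  0.0321] [-0.0551 -0.0432] [-7.1 11.1  7.1] rail F -5.5 12.0
```

Call:
play_rows:
  steps:
    - [[-0.001,-0.0002,0,0],[-0.001,-0.0002,0,0],[-0.001,-0.0002,0,0],[-0.001,-0.0002,0,0],[-0.001,-0.0002,0,0]]

```text
time: 16.73
ee_pos: [0.5902, -0.0232, 0.0321]
tcp_rot: [179.8, -1.3, 109.8]
wrist_force: [-8.2, 13.1, 8.4]
opening: -0.0003
grasp_force: 7.8
```

Call:
play_rows:
  steps:
    - [[-0.001,-0.0002,0,0],[-0.001,-0.0002,0,0],[-0.001,-0.0002,0,0],[-0.001,-0.0002,0,0],[-0.001,-0.0002,0,0]]

```text
time: 17.15
ee_pos: [0.5908, -0.0274, 0.0322]
tcp_rot: [179.8, -1.3, 109.8]
wrist_force: [-10.7, 17.8, 11.1]
opening: 0.0
grasp_force: 10.2
```

```bash
python3 lid.py
```

```text
scene [209, 181, 27, 32] [222.7 196.2] [[-0.0317 -0.1232]]
17.25 [ 0.5908 -0.0275  0.0321] [-0.055  -0.0523] [-8.6 16.2  9.6] rail F -6.3 17.3
```

Force rose from 14 to 19 N over the last 4 mm, so the bumper is being pressed about 3–4 mm. One more small step.

Call:
play_rows:
  steps:
    - [[-0.0006,-0.0001,0,0],[-0.0006,-0.0001,0,0],[0,0,0,0],[0,0,0,0],[0,0,0,0]]

```text
time: 17.67
ee_pos: [0.5909, -0.0283, 0.0321]
tcp_rot: [179.8, -1.4, 109.9]
wrist_force: [-10.0, 17.9, 11.6]
opening: -0.0
grasp_force: 10.3
```

```bash
python3 lid.py
python3 - <<'E'
from workcell import bot
from h import *
c=bot.camera("scene");s=c["img"];a=cv2.imread("pics/scene0.png")
for im in(a,s):
    m=(im.max(2)<60)[185:225,195:240];
    for i,st,ce,b in blobs(m,20):print(st,ce+[195,185])
cv2.imwrite("pics/p3.png",np.hstack([cv2.resize(a[160:240,150:250],(400,320)),cv2.resize(s[160:240,150:250],(400,320))]))
E
```

```text
scene [208, 180, 29, 32] [222.8 195.4] [[-0.0335 -0.1246]]
17.7667 [ 0.5909 -0.0284  0.0321] [-0.055  -0.0532] [-10.2  18.5  10.7] rail F -7.5 19.8
[ 14   9  16  17 150] [217.06       202.49333333]
```

View pics/p3.png

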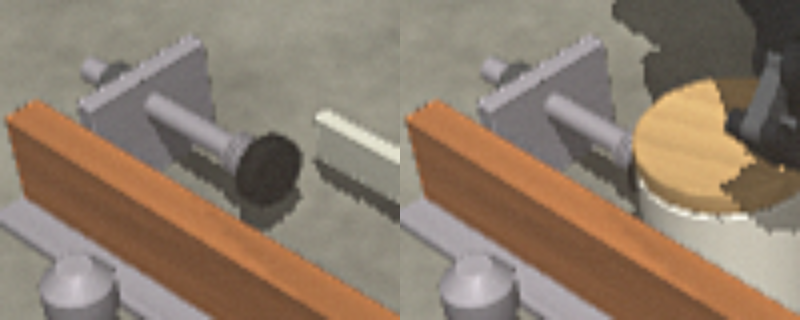

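The disc is now hidden behind the lid, and the canister touches it and stands upright. I'll measure the hub's shift along the rod between the two pictures.

Run:
```python
from workcell import bot
from h import *
c=bot.camera("scene");s=c["img"].mean(2).astype(np.float32);a=cv2.imread("pics/scene0.png").mean(2).astype(np.float32)
f=210/np.tan(np.radians(c["vfov"]/2));Rm=R.from_euler("xyz",c["attitude"],degrees=True).as_matrix()
def pj(y,z=.045,x=-.046):
    w=np.r_[O+x*X+y*Y,z-.005];q=(w-c["xyz"])@Rm;return q[:2]/q[2]*f+[c["cx"],c["cy"]]
ys=np.arange(-.24,-.14,.002)
for off in(-5,0,4):
    P=np.array([pj(y) for y in ys]);d=P[-1]-P[0];n=np.array([-d[1],d[0]])/np.linalg.norm(d);P=(P+off*n).astype(np.float32)
    r=[cv2.remap(i,P[:,:1].copy(),P[:,1:].copy(),cv2.INTER_LINEAR)[:,0].round().astype(int) for i in(a,s)]
    print(off,P[0],P[-1]);print(np.c_[(ys*1000).round().astype(int),r[0],r[1]].T.tolist())
```

```text
-5 [192.76624 183.44786] [225.40837 202.21178]
[[-240, -238, -236, -234, -232, -230, -228, -226, -224, -222, -220, -218, -216, -214, -212, -210, -208, -206, -204, -202, -200, -198, -196, -194, -192, -190, -188, -186, -184, -182, -180, -178, -176, -174, -172, -170, -168, -166, -164, -162, -160, -158, -156, -154, -152, -150, -148, -146, -144, -142], [107, 105, 108, 108, 106, 108, 108, 106, 109, 106, 105, 108, 107, 111, 107, 95, 94, 117, 126, 129, 123, 123, 128, 129, 134, 137, 128, 126, 130, 125, 105, 69, 56, 59, 61, 59, 58, 54, 55, 53, 54, 52, 54, 53, 53, 50, 47, 48, 108, 146], [112, 109, 112, 111, 108, 112, 109, 106, 111, 109, 108, 112, 111, 113, 112, 98, 95, 123, 132, 132, 127, 129, 137, 135, 144, 165, 163, 162, 160, 162, 162, 162, 163, 162, 164, 166, 166, 166, 169, 171, 172, 173, 171, 170, 171, 170, 171, 171, 167, 167]]
0 [190.2744 187.7827] [222.91653 206.54662]
[[-240, -238, -236, -234, -232, -230, -228, -226, -224, -222, -220, -218, -216, -214, -212, -210, -208, -206, -204, -202, -200, -198, -196, -194, -192, -190, -188, -186, -184, -182, -180, -178, -176, -174, -172, -170, -168,
[... 657 characters left out ...]
6, -224, -222, -220, -218, -216, -214, -212, -210, -208, -206, -204, -202, -200, -198, -196, -194, -192, -190, -188, -186, -184, -182, -180, -178, -176, -174, -172, -170, -168, -166, -164, -162, -160, -158, -156, -154, -152, -150, -148, -146, -144, -142], [90, 77, 75, 78, 80, 80, 80, 79, 80, 81, 81, 80, 80, 81, 91, 113, 112, 102, 118, 107, 95, 112, 118, 126, 114, 102, 103, 93, 99, 101, 104, 74, 49, 52, 55, 56, 57, 55, 54, 52, 54, 54, 53, 50, 51, 52, 49, 54, 66, 80], [92, 82, 81, 82, 83, 82, 81, 83, 83, 82, 84, 83, 81, 82, 93, 117, 117, 105, 123, 111, 97, 116, 109, 108, 102, 103, 102, 100, 72, 49, 59, 84, 105, 110, 106, 96, 96, 100, 106, 104, 110, 112, 108, 113, 114, 114, 116, 114, 114, 119]]
```

The hub has moved about 5–6 mm along the rod, so the bumper is pressed enough. I'll back off straight along +y, slowly at first, before rising.

Call:
play_rows:
  steps:
    - [[0.001,0.0002,0,0],[0.001,0.0002,0,0],[0.001,0.0002,0,0],[0.001,0.0002,0,0],[0.001,0.0002,0,0]]

```text
time: 18.28
ee_pos: [0.5914, -0.0267, 0.0313]
tcp_rot: [179.8, -1.0, 109.7]
wrist_force: [-0.1, 0.5, 0.4]
opening: -0.0
grasp_force: 0.0
```

Call:
play_rows:
  steps:
    - [[0.003,0,0,0],[0.006,0.001,0,0],[0.008,0.0017,0,0],[0.008,0.0017,0,0],[0,0,0,0]]

```text
time: 18.7
ee_pos: [0.5866, 0.0001, 0.0319]
tcp_rot: [179.8, -1.1, 109.8]
wrist_force: [0.1, 0.4, -0.4]
opening: -0.0
grasp_force: 0.0
```

```bash
cat > hub.py <<'E'
from lid import *
c=bot.camera("scene");s=c["img"].mean(2).astype(np.float32);a=cv2.imread("pics/scene0.png").mean(2).astype(np.float32)
f=210/np.tan(np.radians(c["vfov"]/2));Rm=R.from_euler("xyz",c["attitude"],degrees=True).as_matrix()
def pj(y):
    w=np.r_[O-.046*X+y*Y,.04];q=(w-c["xyz"])@Rm;return q[:2]/q[2]*f+[c["cx"],c["cy"]]
ys=np.arange(-.206,-.176,.002)
P=np.array([pj(y) for y in ys]);d=P[-1]-P[0];n=np.array([-d[1],d[0]])/np.linalg.norm(d)
for off in(0,4):
    Q=(P+off*n).astype(np.float32);r=[cv2.remap(i,Q[:,:1].copy(),Q[:,1:].copy(),cv2.INTER_LINEAR)[:,0].round().astype(int) for i in(a,s)]
    print(np.c_[(ys*1000).round().astype(int),r[0],r[1]].T.tolist())
E
python3 hub.py;python3 lid.py
```

```text
[[-206, -204, -202, -200, -198, -196, -194, -192, -190, -188, -186, -184, -182, -180, -178], [159, 158, 157, 158, 158, 160, 158, 146, 137, 136, 131, 140, 123, 66, 52], [164, 163, 164, 164, 153, 137, 138, 136, 141, 131, 94, 123, 164, 177, 176]]
[[-206, -204, -202, -200, -198, -196, -194, -192, -190, -188, -186, -184, -182, -180, -178], [102, 118, 107, 95, 112, 118, 126, 114, 102, 103, 93, 99, 101, 104, 74], [107, 121, 111, 100, 117, 109, 110, 105, 103, 103, 101, 74, 51, 54, 88]]
scene [209, 180, 39, 33] [228.1 196.4] [[-0.0379 -0.1148]]
18.85 [ 0.5868 -0.0012  0.0318] [-0.0554 -0.0258] [-0.  -0.2  0. ] rail F -0.0 -0.2
```

The canister stays put with the robot clear: bumper compression about 5 mm. Rising and checking a last time.

Call:
play_rows:
  steps:
    - [[0.01,0.002,0,0],[0,0,-0.03,0],[0,0,-0.035,0],[0,0,-0.035,0],[0,0,-0.035,0]]

```text
time: 19.27
ee_pos: [0.5852, 0.0065, 0.1685]
tcp_rot: [179.8, -1.1, 109.8]
wrist_force: [0.6, 0.3, 0.3]
opening: -0.0002
grasp_force: 0.0
```

Call:
play_rows:
  steps:
    - [[0.02,-0.03,-0.02,0],[0.02,-0.03,-0.02,0],[0.02,-0.03,0,0],[0,0,0,0],[0,0,0,0]]

```text
time: 19.68
ee_pos: [0.48, 0.032, 0.2089]
tcp_rot: [179.7, -1.0, 109.8]
wrist_force: [0.7, 0.5, -1.1]
opening: -0.0003
grasp_force: 0.0
```

```bash
python3 hub.py;python3 lid.py
python3 - <<'E'
from workcell import bot
from h import *
s=bot.camera("scene")["img"];w=bot.camera("side")["img"]
cv2.imwrite("pics/p4.png",np.hstack([cv2.resize(s[90:350,130:480],(420,312)),cv2.resize(w[120:360,130:410],(364,312))]))
E
```

```text
[[-206, -204, -202, -200, -198, -196, -194, -192, -190, -188, -186, -184, -182, -180, -178], [159, 158, 157, 158, 158, 160, 158, 146, 137, 136, 131, 140, 123, 66, 52], [161, 159, 159, 159, 149, 133, 133, 133, 138, 128, 91, 119, 158, 171, 172]]
[[-206, -204, -202, -200, -198, -196, -194, -192, -190, -188, -186, -184, -182, -180, -178], [102, 118, 107, 95, 112, 118, 126, 114, 102, 103, 93, 99, 101, 104, 74], [103, 117, 107, 96, 114, 107, 107, 103, 101, 101, 99, 72, 50, 54, 87]]
scene [209, 180, 47, 33] [231.8 195. ] [[-0.0455 -0.1122]]
side [245, 169, 39, 23] [263.  179.6] [[-0.0445 -0.1071]]
19.8333 [0.4815 0.0314 0.2074] [-0.1551  0.0213] [ 0.6 -0.3 -0.1] rail F 0.5 -0.4
```

View pics/p4.png

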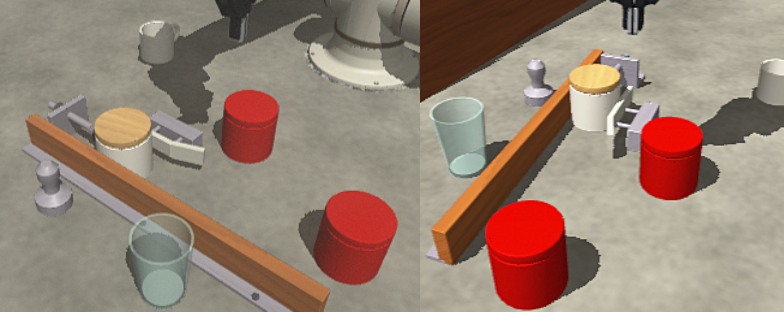

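The canister stands upright against the rail, held by the clip and pressing the bumper, with the mug, carafe, tamper and reds unmoved. I'm handing in.

```bash
python3 -c "
from workcell import bot
print(bot.job_done())"
```

```text
the job is handed in; nothing more can be done
None
```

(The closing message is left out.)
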